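# Re-rack the spice row in reverse order

## Task

Move the three spice jars and the dropper bottle, one by one, from the carrier with the four separate light wooden cells into the empty one-piece brown rack, in reverse order: seen from the robot, what stands leftmost in the carrier goes into the rightmost compartment of the rack, the second from the left into the second from the right, and so on. Set each down gently, upright and fully down on the floor of its own compartment, near the middle; drop or knock over none of them, leave the tea box on the left and the tall steel mill and clear feeding bottle on the right where they are, and let go of everything at the end.

Things in the scene. Friction and masses are not known exactly. Their poses are not given: they have to be found in the camera images.
- jar_a_mid (a point): spice jar, round glass with label and red lid, smooth sides, 46 mm across, 97 mm tall. Loose, upright; the point is on its axis half-way up, z is its axis. Best held about 25 mm above this point, so that no gripper body meets the lid. At the start it stands in cell_a, on a floor 17 mm above the worktop.
- jar_b_mid (a point): spice jar, round glass with label and white lid, smooth sides, 41 mm across, 102 mm tall. Loose, upright; the point is on its axis half-way up, z is its axis. Best held about 25 mm above this point, so that no gripper body meets the lid. At the start it stands in cell_b, on a floor 17 mm above the worktop.
- jar_c_mid (a point): spice jar, round glass with label and gold-yellow lid, smooth sides, 45 mm across, 98 mm tall. Loose, upright; the point is on its axis half-way up, z is its axis. Best held about 25 mm above this point, so that no gripper body meets the lid. At the start it stands in cell_c, on a floor 17 mm above the worktop.
- jar_d_mid (a point): dropper bottle: amber body 33 mm across up to 70 mm above its underside, then a neck 24 mm across to 77 mm and a slim black rubber teat to 102 mm; take it by the upper part of the body. Loose, upright; the point is on its axis half-way up, z is its axis. At the start it stands in cell_d, on a floor 17 mm above the worktop.
- cell_a: Fixed light-wood cell, open-topped box 71 x 71 mm, 26 mm high, inside 63 x 63 mm, in which jar_a stands at the start. Origin: centre of its underside; axes parallel to the carrier's. The cells stand side by side on the carrier at y = +108, +36, -36, -108 mm in its frame; which is where changes.
- cell_b: Fixed light-wood cell, open-topped box 71 x 71 mm, 26 mm high, inside 63 x 63 mm, in which jar_b stands at the start. Origin: centre of its underside; axes parallel to the carrier's. The cells stand side by side on the carrier at y = +108, +36, -36, -108 mm in its frame; which is where changes.
- cell_c: Fixed light-wood cell, open-topped box 71 x 71 mm, 26 mm high, inside 63 x 63 mm, in which jar_c stands at the start. Origin: centre of its underside; axes parallel to the carrier's. The cells stand side by side on the carrier at y = +108, +36, -36, -108 mm in its frame; which is where changes.
- cell_d: Fixed light-wood cell, open-topped box 71 x 71 mm, 26 mm high, inside 63 x 63 mm, in which jar_d stands at the start. Origin: centre of its underside; axes parallel to the carrier's. The cells stand side by side on the carrier at y = +108, +36, -36, -108 mm in its frame; which is where changes.
- carrier: Fixed flat dark steel tray, 84 x 316 mm, top 12 mm above the worktop, low wire bails (39 mm high) at its ends; carries the row of four light-wood cells. Origin: centre of its underside; y along the row, to the robot's left (+-10 degrees), x away from the robot, z up. May be the nearer or the farther of the two rows.
- rack: Fixed one-piece mid-brown wooden rack, 84 x 308 mm, empty, four compartments in a row. Origin: centre of its underside; y along the row, to the robot's left (+-10 degrees), x away from the robot. Compartment centres x = 0, y = +108, +36, -36, -108 mm; inside 66 mm (x) by 64 mm or more; floor at z = 16 mm, walls to 38 mm, end cheeks (at y = +-149 mm) to 49 mm. May be the nearer or farther row.
Things that resemble listed ones, but are neither listed nor needed, are in the scene too. What is shaped like the part that bears jar_a_mid but turquoise is not meant.

How it is judged:
At the end, for the whole second after the job is handed in: Each container stands released and at rest in the compartment that mirrors its cell's place in the carrier (leftmost to rightmost, and so on): axis within 17 mm of the compartment's centre along and across the row, base within 6 mm of its floor, tilt under 0.12 rad (((y of cell_a in the frame of carrier between 0.088 and 0.128 m and y of jar_a_mid in the frame of rack between -0.125 and -0.091 m) or (y of cell_a in the frame of carrier between 0.016 and 0.056 m and y of jar_a_mid in the frame of rack between -0.053 and -0.019 m) or (y of cell_a in the frame of carrier between -0.056 and -0.016 m and y of jar_a_mid in the frame of rack between 0.019 and 0.053 m) or (y of cell_a in the frame of carrier between -0.128 and -0.088 m and y of jar_a_mid in the frame of rack between 0.091 and 0.125 m)) and x of jar_a_mid in the frame of rack between -0.017 and 0.017 m and z of jar_a_mid in the frame of rack between 0.0585 and 0.0705 m and angle between each of jar_a_mid, jar_b_mid, jar_c_mid, jar_d_mid's own z axis and vertical below 0.12 rad and linear speed of each of jar_a, jar_b, jar_c, jar_d below 0.02 m/s and contact force between the fingers and jar_a below 0.1 N and ((y of cell_b in the frame of carrier between 0.088 and 0.128 m and y of jar_b_mid in the frame of rack between -0.125 and -0.091 m) or (y of cell_b in the frame of carrier between 0.016 and 0.056 m and y of jar_b_mid in the frame of rack between -0.053 and -0.019 m) or (y of cell_b in the frame of carrier between -0.056 and -0.016 m and y of jar_b_mid in the frame of rack between 0.019 and 0.053 m) or (y of cell_b in the frame of carrier between -0.128 and -0.088 m and y of jar_b_mid in the frame of rack between 0.091 and 0.125 m)) and x of jar_b_mid in the frame of rack between -0.017 and 0.017 m and z of jar_b_mid in the frame of rack between 0.061 and 0.073 m and contact force between the fingers and jar_b below 0.1 N and ((y of cell_c in the frame of carrier between 0.088 and 0.128 m and y of jar_c_mid in the frame of rack between -0.125 and -0.091 m) or (y of cell_c in the frame of carrier between 0.016 and 0.056 m and y of jar_c_mid in the frame of rack between -0.053 and -0.019 m) or (y of cell_c in the frame of carrier between -0.056 and -0.016 m and y of jar_c_mid in the frame of rack between 0.019 and 0.053 m) or (y of cell_c in the frame of carrier between -0.128 and -0.088 m and y of jar_c_mid in the frame of rack between 0.091 and 0.125 m)) and x of jar_c_mid in the frame of rack between -0.017 and 0.017 m and z of jar_c_mid in the frame of rack between 0.059 and 0.071 m and contact force between the fingers and jar_c below 0.1 N and ((y of cell_d in the frame of carrier between 0.088 and 0.128 m and y of jar_d_mid in the frame of rack between -0.125 and -0.091 m) or (y of cell_d in the frame of carrier between 0.016 and 0.056 m and y of jar_d_mid in the frame of rack between -0.053 and -0.019 m) or (y of cell_d in the frame of carrier between -0.056 and -0.016 m and y of jar_d_mid in the frame of rack between 0.019 and 0.053 m) or (y of cell_d in the frame of carrier between -0.128 and -0.088 m and y of jar_d_mid in the frame of rack between 0.091 and 0.125 m)) and x of jar_d_mid in the frame of rack between -0.017 and 0.017 m and z of jar_d_mid in the frame of rack between 0.061 and 0.073 m and contact force between the fingers and jar_d below 0.1 N); the robot touches nothing.
It fails at once if a container is dropped from more than about 2 cm, thrown or knocked over (moves at over 0.6 m/s while not held) ((linear speed of jar_a above 0.6 m/s and contact force between the fingers and jar_a below 0.1 N) or (linear speed of jar_b above 0.6 m/s and contact force between the fingers and jar_b below 0.1 N) or (linear speed of jar_c above 0.6 m/s and contact force between the fingers and jar_c below 0.1 N) or (linear speed of jar_d above 0.6 m/s and contact force between the fingers and jar_d below 0.1 N)).
It fails at once if the tea box, tall mill or feeding bottle is moved by more than 2 cm (distance of any of tea_box, tall_mill, feeding_bottle from where it was at the start of the episode above 0.02 m).
It also fails if it takes over 112 s, if anything falls off the work surface, if the arm or the gripper's body presses on something with over 40 N, if the wrist force passes 120 N, or if a joint passes its speed limit or range.

## Robot

A 6-joint arm with a two-finger parallel gripper is mounted at the origin on a cart in front of the work surface, level with it; the furniture and walls round the work are solid. World frame = base frame: x ahead of the robot, y to its left, z up, the work surface at z = 0. Lengths are in m, angles in rad, forces in N, time in s.
With the tool pointing down it reaches from about 0.275 to 0.85 m from the base axis. Payload 5.2 kg.
Tool frame: the origin (TCP) lies on the centre line of the jaws, within the pads' length; the fingertips stand 11 mm ahead of it and the grasp point (between the pads) lies 8 mm behind it; z points along the fingers, y is the line along which they close (so a half turn about z gives the same grasp; the last joint's range is limited). The gripper opens to 85 mm and grips with 20 to 120 N. Pads are 22 mm wide; open, the fingers measure 114 mm over their backs; the gripper's body (76 mm by 85 mm) begins 54 mm behind the grasp point. The pads swing forward as they close: fully open they stand 13 mm farther back than shut.
Start: joints at [1.058, 0.259, 1.535, -0, 1.348, -0.203], TCP at [0.168, 0.524, 0.242] pointing down, gripper open.
Joint ranges: [-3.14, 3.14], [-0.91, 2.08], [0.19, 2.58], [-1.22, 4.36], [0.22, 2.71], [-3.12, 3.12]. Speed limits (rad/s): [2.57, 2.57, 3.14, 3.14, 3.14, 3.14].

## Interface

Orientations are given as a rotation vector (axis times angle).
In Python, from cell import robot, cams, models gives the robot as it stands. The module is installed in compiled form; this text tells all that it offers.
- The arm moves only by the tool play_rows, never from a script. Its argument "motion" is a list of rows, each an object of numbers: "tx", "ty", "tz": the shift along the tool's x, y, z in mm; "yaw": the turn about the tool's z in degrees; "hand": the opening in per cent of the stroke, from 0 (shut) to 100 (fully open). In form: [{"tx": .., "ty": .., "tz": .., "yaw": .., "hand": ..}, ...]. A call has 1 to 5 rows; each row shifts and turns the commanded pose from where the row before left it, along the tool's axes as they then stand; what a row does not reach is not made up. A row lasts 1/12 s, in which the tool goes at most 41.7 mm and 7.16 degrees, less where a joint would pass 70% of its speed; a pose out of reach is approached as far as the arm can. A call with a gripper value outside its range is refused whole. The fingers move at their own pace and stop on an object; "squeeze" is the grip in N (left out, the last holds). Time passes only in rows, so rows that do not move let the fingers close. It gives the time, the measured TCP pose, the force, the opening and the grip force at its end, in the units of the state.
- robot.get_obs(): the state, without advancing time (a new reading comes with each control period).
- cams.grab_frame(name): name is "scene" or "top" or "wrist"; returns a dict with "frame" (384x512x3 uint8, red, green, blue), "mtx" (3x3 intrinsics, pixels), "rvec" (rotation vector, rad) and "tvec" (3), from world to camera coordinates, as OpenCV has them; the wrist camera has in their place "hand_eye" (4x4, takes a point from camera to tool coordinates, whose origin is the TCP and whose axes are the flange's). Camera axes: x right, y down, z forward; pixel columns grow to the right and rows downward; lengths in m; the calibration is good to about 2 mm. A picture is of the moment at which its call begins: read the wrist's pose just before it. There is no depth.
- robot.close_job(): hands the job in; it is judged then, once.
Trained networks look in the newest picture that a camera, given by its name, has taken for a name from the list of things; names that differ only in an ending like _2 or _b are one class to them, and where a whole thing is asked for, a point or a joint stands for the part that bears it (a point fixed in the world has none). Each returns a list of dicts, best first, with "p" (0 to 1); they miss things now and then, are a little off and sometimes report something else, mostly with a low value. They report only what shows in the picture. A call takes as long as a camera call. They do not tell look-alikes from the thing itself.
- models.silhouettes(thing, camera): "pixels" (384x512 bool, what is visible of it) and "pixel" ([column, row] in pixels, amid what is visible of it).
- models.tip_of(thing, camera): "pixel" ([column, row] in pixels: a listed point, or the origin of a listed thing).
The state is a dict: "time_s": time; "joints": joint angles; "qvel": joint speeds; "joint_efforts": joint torques, N m; "ee_pos": TCP position; "orientation": TCP orientation; "ft_force": force on the tool from outside, world axes, zero at the start; "torque": the same for the moment, N m; "grip_width": finger opening in m; "grip_force": force on a finger pad.
Only numpy, scipy, OpenCV 4.12 (cv2) and the standard library are available. Lean on these libraries where they do the work, as an engineer would, in place of code of your own. Each camera call takes 0.05 s, during which the arm holds its last target. There are 200 camera calls.

## Working session

There is one attempt and no reset: what is moved stays moved. The work goes in short steps, Python scripts to look and compute and a tool call to move; the robot and the scene stay as the last step left them, time stands still between calls to the robot, and variables do not carry over. Pictures are saved under pics/ and viewed, at most 14 in all, crops included, and the job is handed in when it is done.

Besides the shell and the picture viewer there is one more tool, called after ">>>" as name(argument=value, ...) on one line, values as JSON. play_rows: Moves the arm, as the interface text tells. Its arguments: {"type":"object","properties":{"motion":{"type":"array"},"squeeze":{"type":"number"}},"required":["motion"]}

```bash
mkdir -p pics
cat > h.py <<'E'
import numpy as np, cv2
from scipy.spatial.transform import Rotation as R
from cell import robot, cams, models
def ray(f,px):
    K=f["mtx"];Rm=cv2.Rodrigues(np.array(f["rvec"],float))[0];t=np.array(f["tvec"],float).ravel()
    d=Rm.T@np.linalg.inv(K)@np.array([px[0],px[1],1.]);return -Rm.T@t,d
def atz(f,px,z):
    o,d=ray(f,px);return o+d*(z-o[2])/d[2]
E
python3 - <<'E'
from h import *
o=robot.get_obs();print(o)
ims=[]
for c in("top","scene"):
    f=cams.grab_frame(c);cv2.imwrite(f"pics/{c}0.png",f["frame"][:,:,::-1])
    print(c,ray(f,(256,192)))
    zs=dict(jar_a_mid=.0655,jar_b_mid=.068,jar_c_mid=.066,jar_d_mid=.068,carrier=0,rack=0,cell_a=.012,cell_b=.012,cell_c=.012,cell_d=.012)
    for n,z in zs.items():
        for r in models.tip_of(n,c)[:5]:
            print(c,n,round(r["p"],2),np.round(r["pixel"]),atz(f,r["pixel"],z).round(3))
E
```

```text
{'time_s': 0.0, 'joints': array([ 1.05821170e+00,  2.59382051e-01,  1.53609803e+00,  1.40265995e-05,
        1.34798997e+00, -2.02796006e-01]), 'qvel': array([ 0.00109623,  0.0021895 , -0.00220566, -0.0012784 , -0.00091562,
       -0.00154025]), 'joint_efforts': array([ 3.89913748e-04, -4.46040201e+01, -2.90564632e+01, -2.70776045e-04,
        1.18457727e-02,  2.98635689e-05]), 'ee_pos': array([0.16738744, 0.52337495, 0.24144766]), 'orientation': array([-4.84572598e-01, -3.10331697e+00,  2.75424851e-03]), 'ft_force': array([ 0.2027685, -0.2292421, -0.0643787]), 'torque': array([ 0.01064529,  0.0754202 , -0.0383633 ]), 'grip_force': 0.0, 'grip_width': 0.08571785714516855}
top (array([ 0.44037575, -0.05209511,  0.92355992]), array([ 0.0849152,  0.004245 , -0.9965103]))
top jar_a_mid 0.8 [237. 208.] [ 0.474 -0.002  0.066]
top jar_a_mid 0.75 [255. 265.] [ 0.34  -0.047  0.066]
top jar_a_mid 0.56 [193. 216.] [0.453 0.102 0.066]
top jar_a_mid 0.55 [219. 261.] [0.348 0.038 0.066]
top jar_b_mid 0.76 [298. 216.] [ 0.457 -0.148  0.068]
top jar_c_mid 0.58 [326. 215.] [ 0.458 -0.218  0.066]
top j
[... 1850 characters left out ...]
151  0.012]
scene cell_a 0.53 [238. 195.] [ 0.476 -0.002  0.012]
scene cell_b 0.85 [270. 271.] [ 0.442 -0.221  0.012]
scene cell_b 0.77 [245. 216.] [ 0.462 -0.068  0.012]
scene cell_b 0.68 [261. 243.] [ 0.457 -0.151  0.012]
scene cell_b 0.53 [238. 195.] [ 0.476 -0.002  0.012]
scene cell_c 0.85 [270. 271.] [ 0.442 -0.221  0.012]
scene cell_c 0.77 [245. 216.] [ 0.462 -0.068  0.012]
scene cell_c 0.68 [261. 243.] [ 0.457 -0.151  0.012]
scene cell_c 0.53 [238. 195.] [ 0.476 -0.002  0.012]
scene cell_d 0.85 [270. 271.] [ 0.442 -0.221  0.012]
scene cell_d 0.77 [245. 216.] [ 0.462 -0.068  0.012]
scene cell_d 0.68 [261. 243.] [ 0.457 -0.151  0.012]
scene cell_d 0.53 [238. 195.] [ 0.476 -0.002  0.012]
```

View pics/top0.png

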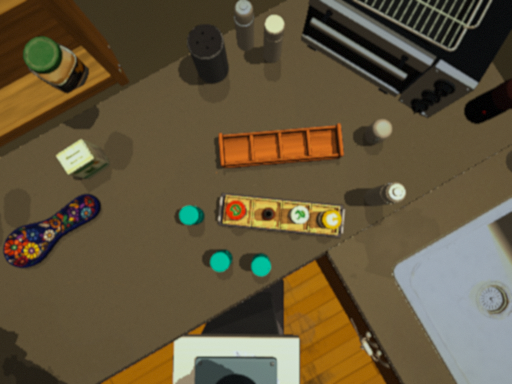

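View pics/scene0.png

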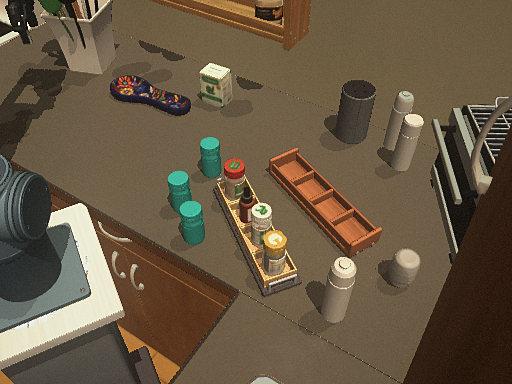

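The top view shows, left to right: red jar_a at (236,210), dropper jar_d at (268,214), white jar_b at (300,214) and gold jar_c at (331,218). The empty rack is the farther row at (280,145). The turquoise look-alikes are at (190,215), (220,261) and (261,265), and the tall things on the right are at (390,192) and (378,130). The scene view confirms this order. Next I'll fit the poses by model outlines.

```bash
cat > fit.py <<'E'
from h import *
from scipy.optimize import minimize
def cyl(parts,x,y):
    a=np.linspace(0,2*np.pi,24,endpoint=False)
    return [np.vstack([np.c_[x+r*np.cos(a),y+r*np.sin(a),0*a+z] for z in (z0,z1)]) for r,z0,z1 in parts]
def box(x,y,th,lx,ly,z0,z1,cy=0):
    p=np.array([[sx*lx/2,cy+sy*ly/2,z] for sx in(-1,1) for sy in(-1,1) for z in(z0,z1)])
    p[:,:2]=p[:,:2]@np.array([[np.cos(th),np.sin(th)],[-np.sin(th),np.cos(th)]])+[x,y];return p
def mask(f,hulls,S=4):
    m=np.zeros((384*S,512*S),np.uint8)
    for h in hulls:
        uv=cv2.projectPoints(h,np.array(f["rvec"],float),np.array(f["tvec"],float),f["mtx"],None)[0][:,0]
        cv2.fillConvexPoly(m,cv2.convexHull(np.round((uv+.5)*S).astype(np.int32)),255)
    return cv2.resize(m,(512,384),interpolation=cv2.INTER_AREA)/255.
def fit(fs,sils,model,x0,step):
    def cost(p):
        c=0
        for f,s in zip(fs,sils):
            m=mask(f,model(p));c+=1-np.minimum(m,s).sum()/np.maximum(m,s).sum()
        return c
    sim=np.vstack([x0]+[np.array(x0)+np.eye(len(x0))[i]*step[i] for i in range(len(x0))])
    r=minimize(cost,x0,method="Nelder-Mead",options=dict(initial_simplex=sim,xatol=2e-4,fatol=1e-4));return r.x,r.fun
JARS=dict(a=[(.023,.017,.114)],b=[(.0205,.017,.119)],c=[(.0225,.017,.115)],d=[(.0165,.017,.087),(.012,.087,.094),(.006,.094,.119)])
rackm=lambda p:[box(*p,.084,.308,0,.038)]+[box(*p,.084,.010,0,.049,s*.149) for s in(-1,1)]
E
python3 - <<'E'
from fit import *
F={c:cams.grab_frame(c) for c in("top","scene")}
def near(f,c,n,xyz):
    uv=cv2.projectPoints(np.array([xyz],float),np.array(f["rvec"],float),np.array(f["tvec"],float),f["mtx"],None)[0].ravel()
    L=[(np.hypot(*(np.array(s["pixel"])-uv)),s["p"],s["pixels"]) for s in models.silhouettes(n,c)]
    L.sort(key=lambda t:t[0]);return L[0] if L else None
def go(n,model,x0,step,z):
  for cs in(("top",),("scene",),("top","scene")):
    ss=[near(F[c],c,n,[x0[0],x0[1],z]) for c in cs]
    if any(s is None or s[0]>15 for s in ss): print(n,cs,"miss",[s and s[0] for s in ss]);continue
    x,c=fit([F[c] for c in cs],[s[2] for s in ss],model,x0,step);print(n,cs,x.round(4),round(c,3),[round(s[0],1) for s in ss])
go("rack",rackm,[.635,-.1,.05],[.01,.01,.05],.02)
for k,g in dict(a=(.465,0),d=(.462,-.075),b=(.458,-.15),c=(.455,-.218)).items():
    go(f"jar_{k}_mid",lambda p:cyl(JARS[k],*p),list(g),[.01,.01],.07)
for n in("tea_box","tall_mill","feeding_bottle"):
    for c in F:
        try: print(n,c,[(round(r["p"],2),np.round(r["pixel"]),atz(F[c],r["pixel"],0).round(2)) for r in models.tip_of(n,c)[:2]])
        except Exception as e: print(n,e)
E
```

```text
rack ('top',) [ 0.6353 -0.1071  0.0864] 0.041 [np.float64(4.2)]
rack ('scene',) [ 0.6352 -0.1062  0.0764] 0.083 [np.float64(6.2)]
rack ('top', 'scene') [ 0.6355 -0.1064  0.0851] 0.13 [np.float64(4.2), np.float64(6.2)]
jar_a_mid ('top',) [ 0.4693 -0.0033] 0.083 [np.float64(3.8)]
jar_a_mid ('scene',) [ 0.4681 -0.0006] 0.104 [np.float64(3.5)]
jar_a_mid ('top', 'scene') [ 0.4687 -0.0027] 0.226 [np.float64(3.8), np.float64(3.5)]
jar_d_mid ('top',) [ 0.4623 -0.0772] 0.13 [np.float64(3.1)]
jar_d_mid ('scene',) [ 0.4617 -0.0759] 0.258 [np.float64(2.9)]
jar_d_mid ('top', 'scene') [ 0.4617 -0.077 ] 0.396 [np.float64(3.1), np.float64(2.9)]
jar_b_mid ('top',) [ 0.4592 -0.1452] 0.081 [np.float64(2.8)]
jar_b_mid ('scene',) [ 0.4578 -0.1473] 0.157 [np.float64(3.7)]
jar_b_mid ('top', 'scene') [ 0.4589 -0.1451] 0.243 [np.float64(2.8), np.float64(3.7)]
jar_c_mid ('top',) [ 0.4497 -0.2202] 0.063 [np.float64(3.5)]
jar_c_mid ('scene',) [ 0.4488 -0.2199] 0.064 [np.float64(3.3)]
jar_c_mid ('top', 'scene') [ 0.4494 -0.2197] 0.133 [np.float64(3.5), np.float64(3.3)]
tea_box it knows: carrier, cell, jar_a_mid, jar_b_mid, jar_c_mid, jar_d_mid, rack
tea_box it knows: carrier, cell, jar_a_mid, jar_b_mid, jar_c_mid, jar_d_mid, rack
tall_mill it knows: carrier, cell, jar_a_mid, jar_b_mid, jar_c_mid, jar_d_mid, rack
tall_mill it knows: carrier, cell, jar_a_mid, jar_b_mid, jar_c_mid, jar_d_mid, rack
feeding_bottle it knows: carrier, cell, jar_a_mid, jar_b_mid, jar_c_mid, jar_d_mid, rack
feeding_bottle it knows: carrier, cell, jar_a_mid, jar_b_mid, jar_c_mid, jar_d_mid, rack
```

```bash
cat > plan.py <<'E'
import sys
from h import *
# usage: plan.py x y z ang_deg n : rows from the present pose; ang = world angle of tool y
x,y,z,ang=map(float,sys.argv[1:5]);n=int(sys.argv[5])
o=robot.get_obs();p=np.array(o["ee_pos"]);Rm=R.from_rotvec(o["orientation"]).as_matrix()
print("pose",p.round(4),"ang",np.degrees(np.arctan2(Rm[1,1],Rm[0,1])).round(2),"tilt",np.round(Rm[:,2],3),"w",round(o["grip_width"],4),"F",np.round(o["ft_force"],1),o["grip_force"],"t",o["time_s"],"j",np.round(o["joints"],2))
for i in range(n):
    a=np.degrees(np.arctan2(Rm[1,1],Rm[0,1]));k=n-i
    s=Rm.T@(np.array([x,y,z])-p)*1000/k;s=np.round(s,0 if abs(s).max()>8 else 1)
    yaw=round(np.clip(((a-ang+180)%360-180)/k,-7.1,7.1),1)
    print({"tx":s[0].item(),"ty":s[1].item(),"tz":s[2].item(),"yaw":yaw})
    p=p+Rm@s/1000;Rm=Rm@R.from_euler("z",yaw,degrees=True).as_matrix()
E
python3 plan.py .4687 -.0025 .20 -5.1 15
```

```text
pose [0.1677 0.5238 0.2423] ang 72.25 tilt [-0. -0. -1.] w 0.0854 F [ 0.9  0.4 -0.2] 0.0 t 2.2 j [ 1.06  0.26  1.53  0.    1.35 -0.2 ]
{'tx': -30.0, 'ty': -27.0, 'tz': 3.0, 'yaw': np.float64(5.2)}
{'tx': -32.0, 'ty': -25.0, 'tz': 3.0, 'yaw': np.float64(5.2)}
{'tx': -34.0, 'ty': -21.0, 'tz': 3.0, 'yaw': np.float64(5.1)}
{'tx': -36.0, 'ty': -18.0, 'tz': 3.0, 'yaw': np.float64(5.2)}
{'tx': -38.0, 'ty': -15.0, 'tz': 3.0, 'yaw': np.float64(5.1)}
{'tx': -39.0, 'ty': -12.0, 'tz': 3.0, 'yaw': np.float64(5.2)}
{'tx': -40.0, 'ty': -8.0, 'tz': 3.0, 'yaw': np.float64(5.1)}
{'tx': -40.0, 'ty': -5.0, 'tz': 3.0, 'yaw': np.float64(5.2)}
{'tx': -40.0, 'ty': -1.0, 'tz': 3.0, 'yaw': np.float64(5.1)}
{'tx': -40.0, 'ty': 3.0, 'tz': 3.0, 'yaw': np.float64(5.2)}
{'tx': -40.0, 'ty': 6.0, 'tz': 2.0, 'yaw': np.float64(5.1)}
{'tx': -39.0, 'ty': 10.0, 'tz': 3.0, 'yaw': np.float64(5.2)}
{'tx': -38.0, 'ty': 14.0, 'tz': 2.0, 'yaw': np.float64(5.1)}
{'tx': -37.0, 'ty': 17.0, 'tz': 3.0, 'yaw': np.float64(5.2)}
{'tx': -35.0, 'ty': 20.0, 'tz': 2.0, 'yaw': np.float64(5.1)}
```

>>> play_rows(motion=[{"tx": -30,"ty": -27,"tz": 3,"yaw": 5.2,"hand": 100},{"tx": -32,"ty": -25,"tz": 3,"yaw": 5.2,"hand": 100},{"tx": -34,"ty": -21,"tz": 3,"yaw": 5.1,"hand": 100},{"tx": -36,"ty": -18,"tz": 3,"yaw": 5.2,"hand": 100},{"tx": -38,"ty": -15,"tz": 3,"yaw": 5.1,"hand": 100}], squeeze=40)

```text
time_s: 2.62
ee_pos: [0.2688, 0.3473, 0.2273]
orientation: [1.17, 2.915, 0.001]
ft_force: [0.5, -0.9, 1.0]
grip_width: 0.0855
grip_force: 0.0
```

>>> play_rows(motion=[{"tx": -39,"ty": -12,"tz": 3,"yaw": 5.2,"hand": 100},{"tx": -40,"ty": -8,"tz": 3,"yaw": 5.1,"hand": 100},{"tx": -40,"ty": -5,"tz": 3,"yaw": 5.2,"hand": 100},{"tx": -40,"ty": -1,"tz": 3,"yaw": 5.1,"hand": 100},{"tx": -40,"ty": 3,"tz": 3,"yaw": 5.2,"hand": 100}])

```text
time_s: 3.03
ee_pos: [0.3688, 0.1713, 0.2125]
orientation: [1.792, 2.579, 0.001]
ft_force: [0.4, 0.5, 0.4]
grip_width: 0.0853
grip_force: 0.0
```

>>> play_rows(motion=[{"tx": -40,"ty": 6,"tz": 2,"yaw": 5.1,"hand": 100},{"tx": -39,"ty": 10,"tz": 3,"yaw": 5.2,"hand": 100},{"tx": -38,"ty": 14,"tz": 2,"yaw": 5.1,"hand": 100},{"tx": -37,"ty": 17,"tz": 3,"yaw": 5.2,"hand": 100},{"tx": -35,"ty": 20,"tz": 2,"yaw": 5.1,"hand": 100}])

```text
time_s: 3.45
ee_pos: [0.4697, -0.0044, 0.2003]
orientation: [2.322, 2.115, 0.001]
ft_force: [1.0, 1.0, 0.3]
grip_width: 0.0852
grip_force: 0.0
```

```bash
python3 - <<'E'
from h import *
import time
cams.grab_frame("top");o=robot.get_obs();f=cams.grab_frame("wrist");cv2.imwrite("pics/w1.png",f["frame"][:,:,::-1])
T=np.eye(4);T[:3,:3]=R.from_rotvec(o["orientation"]).as_matrix();T[:3,3]=o["ee_pos"]
W=np.linalg.inv(T@np.array(f["hand_eye"]));np.set_printoptions(suppress=True)
rv=cv2.Rodrigues(W[:3,:3])[0]
pts=np.array([[.4687,-.0027,.114],[.4619,-.0765,.119],[.4589,-.1455,.119],[.4494,-.2197,.115]])
print(cv2.projectPoints(pts,rv,W[:3,3],f["mtx"],None)[0][:,0].round(),W[:3,3])
for n,z in(("jar_a_mid",.0655),("jar_d_mid",.068),("jar_b_mid",.068)):
  for r in models.tip_of(n,"wrist")[:3]:
    d=np.linalg.inv(W)[:3,:3]@np.linalg.inv(f["mtx"])@np.array([*r["pixel"],1]);c=np.linalg.inv(W)[:3,3]
    print(n,r["p"],np.round(r["pixel"]),(c+d*(z-c[2])/d[2]).round(4))
E
python3 plan.py .4687 -.0025 .0825 -5.1 4
```

```text
[[247. 189.]
 [249. 272.]
 [253. 336.]
 [252. 391.]] [-0.47412901  0.01050128  0.34538254]
jar_a_mid 0.86 [128. 144.] [0.357  0.0394 0.0655]
jar_a_mid 0.81 [141. 235.] [ 0.3497 -0.0545  0.0655]
jar_a_mid 0.49 [255. 272.] [ 0.4638 -0.1115  0.0655]
jar_d_mid 0.74 [250. 247.] [ 0.4623 -0.0797  0.068 ]
jar_b_mid 0.86 [258. 299.] [ 0.4636 -0.1444  0.068 ]
pose [ 0.4685 -0.0022  0.2001] ang -5.07 tilt [-0.001  0.001 -1.   ] w 0.0855 F [-0.4  0.6  0.9] 0.0 t 3.7 j [-0.24  0.15  1.78  0.    1.21 -0.16]
{'tx': -0.0, 'ty': 0.0, 'tz': 29.0, 'yaw': np.float64(0.0)}
{'tx': -0.0, 'ty': 0.0, 'tz': 30.0, 'yaw': np.float64(0.0)}
{'tx': -0.0, 'ty': 0.0, 'tz': 29.0, 'yaw': np.float64(0.0)}
{'tx': -0.0, 'ty': 0.0, 'tz': 30.0, 'yaw': np.float64(0.0)}
```

View pics/w1.png

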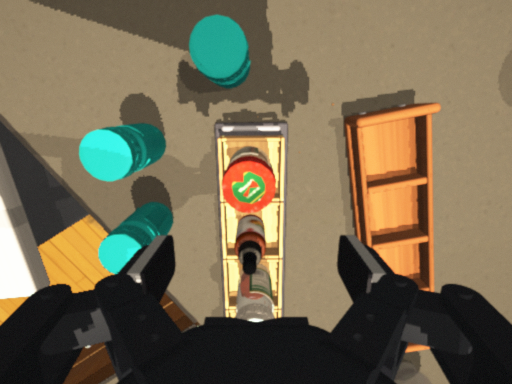

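The wrist view shows the red lid centred between the jaws at (248,185), about 3 mm toward +y of my prediction (247,189). The turquoise jars are clear of the fingers. Going down with a 2 mm correction.

>>> play_rows(motion=[{"tx": 2,"ty": 0,"tz": 34,"yaw": 0,"hand": 100},{"tx": 0,"ty": 0,"tz": 34,"yaw": 0,"hand": 100},{"tx": 0,"ty": 0,"tz": 30,"yaw": 0,"hand": 100},{"tx": 0,"ty": 0,"tz": 20,"yaw": 0,"hand": 100},{"tx": 0,"ty": 0,"tz": 0,"yaw": 0,"hand": 60}])

```text
time_s: 4.12
ee_pos: [0.4653, 0.0021, 0.0789]
orientation: [-2.309, -2.12, 0.007]
ft_force: [-0.6, 0.9, 0.3]
grip_width: 0.0754
grip_force: 0.0
```

>>> play_rows(motion=[{"tx": 0,"ty": 0,"tz": 0,"yaw": 0,"hand": 40},{"tx": 0,"ty": 0,"tz": 0,"yaw": 0,"hand": 30},{"tx": 0,"ty": 0,"tz": 0,"yaw": 0,"hand": 30},{"tx": 0,"ty": 0,"tz": 0,"yaw": 0,"hand": 30},{"tx": 0,"ty": 0,"tz": 0,"yaw": 0,"hand": 30}])

```text
time_s: 4.53
ee_pos: [0.4702, -0.0002, 0.0841]
orientation: [2.315, 2.12, 0.003]
ft_force: [-1.5, 2.1, 7.8]
grip_width: 0.0453
grip_force: 41.1
```

```bash
python3 plan.py .6444 -.2142 .20 4.8 8
```

```text
pose [ 4.702e-01 -2.000e-04  8.410e-02] ang -5.04 tilt [ 0.003 -0.    -1.   ] w 0.0453 F [-1.5  2.1  7.8] 41.13465153670404 t 4.5333 j [-0.24  0.29  1.93  0.    0.92 -0.15]
{'tx': -25.0, 'ty': 24.0, 'tz': -14.0, 'yaw': np.float64(-1.2)}
{'tx': -25.0, 'ty': 24.0, 'tz': -14.0, 'yaw': np.float64(-1.2)}
{'tx': -26.0, 'ty': 23.0, 'tz': -15.0, 'yaw': np.float64(-1.2)}
{'tx': -26.0, 'ty': 22.0, 'tz': -14.0, 'yaw': np.float64(-1.2)}
{'tx': -27.0, 'ty': 22.0, 'tz': -15.0, 'yaw': np.float64(-1.3)}
{'tx': -27.0, 'ty': 21.0, 'tz': -14.0, 'yaw': np.float64(-1.2)}
{'tx': -27.0, 'ty': 21.0, 'tz': -15.0, 'yaw': np.float64(-1.3)}
{'tx': -28.0, 'ty': 20.0, 'tz': -14.0, 'yaw': np.float64(-1.2)}
```

>>> play_rows(motion=[{"tx": 0,"ty": 0,"tz": -10,"yaw": 0,"hand": 30},{"tx": 0,"ty": 0,"tz": -25,"yaw": 0,"hand": 30},{"tx": 0,"ty": 0,"tz": -35,"yaw": 0,"hand": 30},{"tx": 0,"ty": 0,"tz": -35,"yaw": 0,"hand": 30},{"tx": 0,"ty": 0,"tz": -10,"yaw": 0,"hand": 30}])

```text
time_s: 4.95
ee_pos: [0.472, -0.001, 0.2032]
orientation: [2.311, 2.116, 0.009]
ft_force: [1.5, -0.2, -0.8]
grip_width: 0.0451
grip_force: 41.1
```

```bash
python3 plan.py .6444 -.2142 .19 4.8 8
```

```text
pose [ 0.472  -0.001   0.2032] ang -5.05 tilt [ 0.01  -0.002 -1.   ] w 0.0451 F [ 1.5 -0.2 -0.8] 41.14939925959334 t 4.95 j [-0.24  0.14  1.78 -0.    1.21 -0.15]
{'tx': -25.0, 'ty': 24.0, 'tz': 2.0, 'yaw': np.float64(-1.2)}
{'tx': -25.0, 'ty': 23.0, 'tz': 2.0, 'yaw': np.float64(-1.2)}
{'tx': -26.0, 'ty': 23.0, 'tz': 2.0, 'yaw': np.float64(-1.2)}
{'tx': -26.0, 'ty': 22.0, 'tz': 2.0, 'yaw': np.float64(-1.2)}
{'tx': -26.0, 'ty': 22.0, 'tz': 2.0, 'yaw': np.float64(-1.3)}
{'tx': -27.0, 'ty': 21.0, 'tz': 2.0, 'yaw': np.float64(-1.2)}
{'tx': -28.0, 'ty': 20.0, 'tz': 2.0, 'yaw': np.float64(-1.3)}
{'tx': -28.0, 'ty': 20.0, 'tz': 1.0, 'yaw': np.float64(-1.2)}
```

>>> play_rows(motion=[{"tx": -25,"ty": 24,"tz": 1,"yaw": -1.2,"hand": 30},{"tx": -25,"ty": 24,"tz": 1,"yaw": -1.2,"hand": 30},{"tx": -26,"ty": 23,"tz": 1,"yaw": -1.2,"hand": 30},{"tx": -26,"ty": 22,"tz": 1,"yaw": -1.2,"hand": 30},{"tx": -26,"ty": 22,"tz": 1,"yaw": -1.3,"hand": 30}])

```text
time_s: 5.37
ee_pos: [0.5789, -0.135, 0.1925]
orientation: [2.199, 2.242, 0.0]
ft_force: [0.9, -0.4, -0.7]
grip_width: 0.0455
grip_force: 41.1
```

>>> play_rows(motion=[{"tx": -27,"ty": 21,"tz": 1,"yaw": -1.2,"hand": 30},{"tx": -28,"ty": 21,"tz": 1,"yaw": -1.3,"hand": 30},{"tx": -28,"ty": 20,"tz": 1,"yaw": -1.2,"hand": 30},{"tx": 0,"ty": 0,"tz": 10,"yaw": 0,"hand": 30},{"tx": 0,"ty": 0,"tz": 0,"yaw": 0,"hand": 30}])

```text
time_s: 5.78
ee_pos: [0.643, -0.2154, 0.1765]
orientation: [-2.128, -2.307, 0.001]
ft_force: [-0.1, 0.6, -2.1]
grip_width: 0.0449
grip_force: 41.3
```

```bash
python3 - <<'E'
from h import *
for _ in range(5): f=cams.grab_frame("top")
cv2.imwrite("pics/t2.png",cv2.resize(f["frame"][90:250,180:430,::-1],None,fx=3,fy=3))
E
python3 plan.py .6444 -.2142 .083 4.8 4
```

```text
pose [ 0.6431 -0.213   0.1802] ang 4.8 tilt [ 0.001 -0.    -1.   ] w 0.0449 F [-0.8 -1.  -0.6] 41.28641730872914 t 6.0333 j [-0.48  0.53  1.28  0.    1.33 -0.57]
{'tx': -0.0, 'ty': 0.0, 'tz': 24.0, 'yaw': np.float64(0.0)}
{'tx': -0.0, 'ty': 0.0, 'tz': 24.0, 'yaw': np.float64(0.0)}
{'tx': -1.0, 'ty': 1.0, 'tz': 25.0, 'yaw': np.float64(0.0)}
{'tx': -0.0, 'ty': 0.0, 'tz': 24.0, 'yaw': np.float64(0.0)}
```

View pics/t2.png

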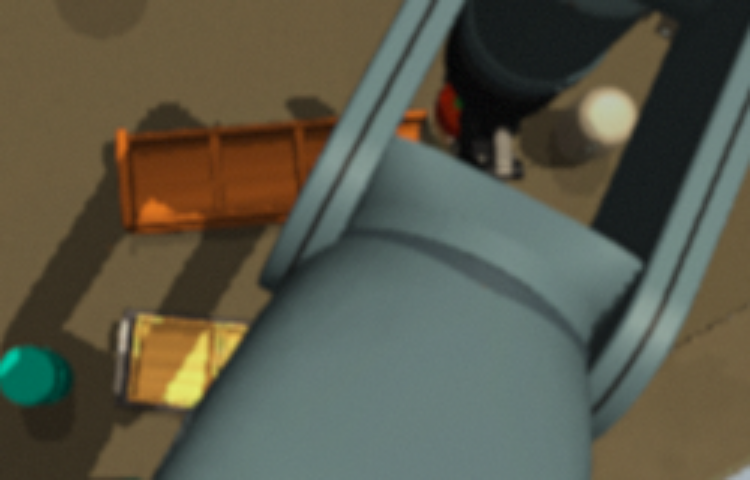

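The crop shows the arm hiding most of the rack. The red jar is just visible at (450,110) and the carrier's left cell is empty. Now lowering in stages.

>>> play_rows(motion=[{"tx": -1,"ty": 1,"tz": 30,"yaw": 0,"hand": 30},{"tx": 0,"ty": 0,"tz": 30,"yaw": 0,"hand": 30},{"tx": 0,"ty": 0,"tz": 20,"yaw": 0,"hand": 30},{"tx": 0,"ty": 0,"tz": 11,"yaw": 0,"hand": 30},{"tx": 0,"ty": 0,"tz": 0,"yaw": 0,"hand": 30}])

```text
time_s: 6.45
ee_pos: [0.6428, -0.2134, 0.086]
orientation: [-2.124, -2.309, 0.002]
ft_force: [-0.7, 0.6, -0.4]
grip_width: 0.0449
grip_force: 41.3
```

>>> play_rows(motion=[{"tx": 0,"ty": 0,"tz": 2,"yaw": 0,"hand": 30},{"tx": 0,"ty": 0,"tz": 2,"yaw": 0,"hand": 30},{"tx": 0,"ty": 0,"tz": 0,"yaw": 0,"hand": 30},{"tx": 0,"ty": 0,"tz": 0,"yaw": 0,"hand": 30}])

```text
time_s: 6.78
ee_pos: [0.6452, -0.2152, 0.0858]
orientation: [2.126, 2.31, 0.001]
ft_force: [-0.3, 0.1, -1.1]
grip_width: 0.0452
grip_force: 41.3
```

>>> play_rows(motion=[{"tx": 0,"ty": 0,"tz": 1,"yaw": 0,"hand": 30},{"tx": 0,"ty": 0,"tz": 1,"yaw": 0,"hand": 30},{"tx": 0,"ty": 0,"tz": 0,"yaw": 0,"hand": 30},{"tx": 0,"ty": 0,"tz": 0,"yaw": 0,"hand": 30}])

```text
time_s: 7.12
ee_pos: [0.6451, -0.2153, 0.0842]
orientation: [2.126, 2.31, 0.001]
ft_force: [-1.2, 0.3, 6.3]
grip_width: 0.0449
grip_force: 41.8
```

Contact with the floor (6.3 N). Releasing and going up.

>>> play_rows(motion=[{"tx": 0,"ty": 0,"tz": 0,"yaw": 0,"hand": 60},{"tx": 0,"ty": 0,"tz": 0,"yaw": 0,"hand": 80},{"tx": 0,"ty": 0,"tz": 0,"yaw": 0,"hand": 100},{"tx": 0,"ty": 0,"tz": 0,"yaw": 0,"hand": 100},{"tx": 0,"ty": 0,"tz": -5,"yaw": 0,"hand": 100}])

```text
time_s: 7.53
ee_pos: [0.6437, -0.2146, 0.0861]
orientation: [-2.126, -2.31, 0.001]
ft_force: [-0.2, 0.6, -0.1]
grip_width: 0.0858
grip_force: 0.0
```

>>> play_rows(motion=[{"tx": 0,"ty": 0,"tz": -20,"yaw": 0,"hand": 100},{"tx": 0,"ty": 0,"tz": -40,"yaw": 0,"hand": 100},{"tx": 0,"ty": 0,"tz": -40,"yaw": 0,"hand": 100},{"tx": 0,"ty": 0,"tz": -10,"yaw": 0,"hand": 100},{"tx": 0,"ty": 0,"tz": 0,"yaw": 0,"hand": 100}])

```text
time_s: 7.95
ee_pos: [0.6469, -0.2161, 0.2032]
orientation: [2.121, 2.305, 0.004]
ft_force: [0.1, -0.4, -0.7]
grip_width: 0.0856
grip_force: 0.0
```

```bash
python3 plan.py .4619 -.0755 .19 -5.1 7
```

```text
pose [ 0.6469 -0.2161  0.2032] ang 4.76 tilt [ 0.009 -0.005 -1.   ] w 0.0856 F [ 0.1 -0.4 -0.7] 0.0 t 7.95 j [-0.49  0.51  1.25  0.    1.37 -0.57]
{'tx': 22.0, 'ty': -25.0, 'tz': 2.0, 'yaw': np.float64(1.4)}
{'tx': 22.0, 'ty': -25.0, 'tz': 1.0, 'yaw': np.float64(1.4)}
{'tx': 21.0, 'ty': -26.0, 'tz': 2.0, 'yaw': np.float64(1.4)}
{'tx': 20.0, 'ty': -26.0, 'tz': 1.0, 'yaw': np.float64(1.4)}
{'tx': 20.0, 'ty': -27.0, 'tz': 2.0, 'yaw': np.float64(1.4)}
{'tx': 19.0, 'ty': -27.0, 'tz': 1.0, 'yaw': np.float64(1.4)}
{'tx': 18.0, 'ty': -27.0, 'tz': 2.0, 'yaw': np.float64(1.5)}
```

>>> play_rows(motion=[{"tx": 22,"ty": -25,"tz": 1,"yaw": 1.4,"hand": 100},{"tx": 22,"ty": -25,"tz": 1,"yaw": 1.4,"hand": 100},{"tx": 21,"ty": -26,"tz": 1,"yaw": 1.4,"hand": 100},{"tx": 20,"ty": -26,"tz": 1,"yaw": 1.4,"hand": 100},{"tx": 20,"ty": -27,"tz": 1,"yaw": 1.4,"hand": 100}])

```text
time_s: 8.37
ee_pos: [0.5099, -0.1132, 0.191]
orientation: [-2.265, -2.174, 0.001]
ft_force: [-0.7, 0.8, 0.5]
grip_width: 0.0855
grip_force: 0.0
```

>>> play_rows(motion=[{"tx": 19,"ty": -26,"tz": 1,"yaw": 1.4,"hand": 100},{"tx": 18,"ty": -26,"tz": 1,"yaw": 1.5,"hand": 100},{"tx": 0,"ty": 0,"tz": 0,"yaw": 0,"hand": 100},{"tx": 0,"ty": 0,"tz": 0,"yaw": 0,"hand": 100}])

```text
time_s: 8.7
ee_pos: [0.4603, -0.0735, 0.1897]
orientation: [-2.317, -2.12, 0.001]
ft_force: [0.3, -0.3, 0.8]
grip_width: 0.0855
grip_force: 0.0
```

```bash
cat > look.py <<'E'
import sys
from h import *
cams.grab_frame("top");o=robot.get_obs();f=cams.grab_frame("wrist");cv2.imwrite(f"pics/{sys.argv[1]}.png",f["frame"][:,:,::-1])
T=np.eye(4);T[:3,:3]=R.from_rotvec(o["orientation"]).as_matrix();T[:3,3]=o["ee_pos"]
W=np.linalg.inv(T@np.array(f["hand_eye"]))
pts=np.array([[.4619,-.0755,.119],[.4589,-.1462,.119],[.4494,-.2197,.115],[.6444,-.2142,.114],[.6384,-.1425,.119]])
print(cv2.projectPoints(pts,cv2.Rodrigues(W[:3,:3])[0],W[:3,3],f["mtx"],None)[0][:,0].round().tolist())
E
python3 look.py w3; python3 plan.py .4619 -.0755 .069 -5.1 4
```

```text
[[255.0, 205.0], [259.0, 284.0], [256.0, 350.0], [467.0, 330.0], [475.0, 264.0]]
pose [ 0.4625 -0.075   0.1902] ang -5.13 tilt [ 0.001 -0.    -1.   ] w 0.0858 F [ 0.9 -0.1 -0.6] 0.0 t 8.8 j [-0.4   0.16  1.8  -0.    1.18 -0.31]
{'tx': -0.0, 'ty': -0.0, 'tz': 30.0, 'yaw': np.float64(-0.0)}
{'tx': -0.0, 'ty': -0.0, 'tz': 30.0, 'yaw': np.float64(-0.0)}
{'tx': -0.0, 'ty': -0.0, 'tz': 31.0, 'yaw': np.float64(-0.0)}
{'tx': -0.0, 'ty': -1.0, 'tz': 30.0, 'yaw': np.float64(-0.0)}
```

View pics/w3.png

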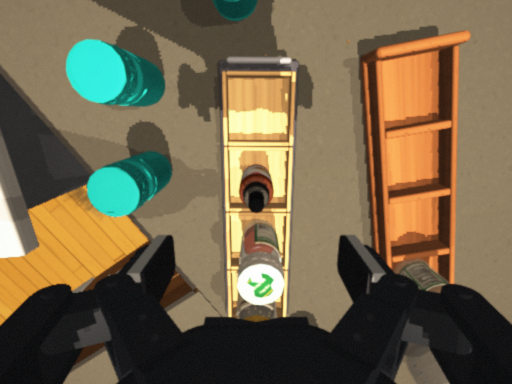

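The wrist view shows the dropper's teat at (257,203), against a predicted (255,205), and the white lid at (261,284), also as predicted. Cell a is empty. Descending 121 mm and gripping.

>>> play_rows(motion=[{"tx": 0,"ty": 0,"tz": 35,"yaw": 0,"hand": 100},{"tx": 0,"ty": 0,"tz": 35,"yaw": 0,"hand": 100},{"tx": 0,"ty": 0,"tz": 31,"yaw": 0,"hand": 100},{"tx": 0,"ty": 0,"tz": 20,"yaw": 0,"hand": 100},{"tx": 0,"ty": 0,"tz": 0,"yaw": 0,"hand": 60}])

```text
time_s: 9.22
ee_pos: [0.4598, -0.0744, 0.0651]
orientation: [-2.314, -2.114, 0.005]
ft_force: [0.2, -0.7, 0.8]
grip_width: 0.0754
grip_force: 0.0
```

>>> play_rows(motion=[{"tx": 0,"ty": 0,"tz": 0,"yaw": 0,"hand": 40},{"tx": 0,"ty": 0,"tz": 0,"yaw": 0,"hand": 25},{"tx": 0,"ty": 0,"tz": 0,"yaw": 0,"hand": 20},{"tx": 0,"ty": 0,"tz": 0,"yaw": 0,"hand": 20},{"tx": 0,"ty": 0,"tz": 0,"yaw": 0,"hand": 20}])

```text
time_s: 9.63
ee_pos: [0.4632, -0.0753, 0.071]
orientation: [2.316, 2.117, 0.002]
ft_force: [-0.0, -0.0, 6.2]
grip_width: 0.0307
grip_force: 39.4
```

>>> play_rows(motion=[{"tx": 0,"ty": 0,"tz": -10,"yaw": 0,"hand": 20},{"tx": 0,"ty": 0,"tz": -25,"yaw": 0,"hand": 20},{"tx": 0,"ty": 0,"tz": -40,"yaw": 0,"hand": 20},{"tx": 0,"ty": 0,"tz": -40,"yaw": 0,"hand": 20},{"tx": 0,"ty": 0,"tz": -5,"yaw": 0,"hand": 20}])

```text
time_s: 10.05
ee_pos: [0.4656, -0.076, 0.1966]
orientation: [2.31, 2.112, 0.009]
ft_force: [0.4, -0.4, -1.1]
grip_width: 0.0307
grip_force: 39.9
```

```bash
python3 plan.py .6384 -.1425 .19 4.8 6
```

```text
pose [ 0.4656 -0.076   0.1966] ang -5.13 tilt [ 0.012 -0.005 -1.   ] w 0.0307 F [ 0.4 -0.4 -1.1] 39.93992682517273 t 10.05 j [-0.4   0.15  1.79  0.    1.19 -0.31]
{'tx': -8.0, 'ty': 30.0, 'tz': 2.0, 'yaw': np.float64(-1.7)}
{'tx': -9.0, 'ty': 29.0, 'tz': 1.0, 'yaw': np.float64(-1.6)}
{'tx': -10.0, 'ty': 29.0, 'tz': 2.0, 'yaw': np.float64(-1.7)}
{'tx': -11.0, 'ty': 29.0, 'tz': 1.0, 'yaw': np.float64(-1.6)}
{'tx': -12.0, 'ty': 28.0, 'tz': 2.0, 'yaw': np.float64(-1.7)}
{'tx': -13.0, 'ty': 29.0, 'tz': 1.0, 'yaw': np.float64(-1.6)}
```

>>> play_rows(motion=[{"tx": -8,"ty": 30,"tz": 0,"yaw": -1.7,"hand": 20},{"tx": -9,"ty": 30,"tz": 0,"yaw": -1.6,"hand": 20},{"tx": -10,"ty": 30,"tz": 0,"yaw": -1.7,"hand": 20},{"tx": -11,"ty": 29,"tz": 0,"yaw": -1.6,"hand": 20},{"tx": -12,"ty": 29,"tz": 0,"yaw": -1.7,"hand": 20}])

```text
time_s: 10.47
ee_pos: [0.6096, -0.1298, 0.1896]
orientation: [2.157, 2.283, 0.001]
ft_force: [-0.2, 0.3, 0.1]
grip_width: 0.0305
grip_force: 39.9
```

>>> play_rows(motion=[{"tx": -13,"ty": 29,"tz": 0,"yaw": -1.6,"hand": 20},{"tx": 0,"ty": 0,"tz": 10,"yaw": 0,"hand": 20},{"tx": 0,"ty": 0,"tz": 0,"yaw": 0,"hand": 20},{"tx": 0,"ty": 0,"tz": 0,"yaw": 0,"hand": 20},{"tx": 0,"ty": 0,"tz": 0,"yaw": 0,"hand": 20}])

```text
time_s: 10.88
ee_pos: [0.637, -0.1402, 0.1793]
orientation: [-2.127, -2.311, 0.001]
ft_force: [-0.5, 0.1, -1.2]
grip_width: 0.0303
grip_force: 40.0
```

```bash
python3 look.py w4; python3 plan.py .6384 -.1425 .073 4.8 4
```

```text
[[-2.0, 95.0], [11.0, 197.0], [18.0, 280.0], [257.0, 291.0], [257.0, 212.0]]
pose [ 0.6374 -0.1404  0.1801] ang 4.76 tilt [ 0. -0. -1.] w 0.0308 F [-0.6  0.5 -1.1] 40.039290369604714 t 10.9833 j [-0.39  0.48  1.36 -0.    1.3  -0.47]
{'tx': -1.0, 'ty': 0.0, 'tz': 27.0, 'yaw': np.float64(-0.0)}
{'tx': -0.0, 'ty': 0.0, 'tz': 27.0, 'yaw': np.float64(-0.0)}
{'tx': -1.0, 'ty': 0.0, 'tz': 27.0, 'yaw': np.float64(-0.0)}
{'tx': -0.0, 'ty': 1.0, 'tz': 26.0, 'yaw': np.float64(-0.0)}
```

View pics/w4.png

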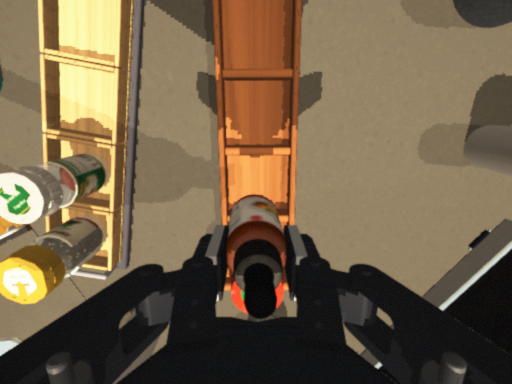

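The wrist view shows the dropper in the jaws over the second compartment from the right. The red lid behind it is at (258,292), matching the prediction (257,291), and the rack is aligned with the jaws. Lowering.

>>> play_rows(motion=[{"tx": -2,"ty": 1,"tz": 33,"yaw": 0,"hand": 20},{"tx": 0,"ty": 0,"tz": 33,"yaw": 0,"hand": 20},{"tx": 0,"ty": 0,"tz": 28,"yaw": 0,"hand": 20},{"tx": 0,"ty": 0,"tz": 13,"yaw": 0,"hand": 20},{"tx": 0,"ty": 0,"tz": 1,"yaw": 0,"hand": 20}])

```text
time_s: 11.4
ee_pos: [0.6372, -0.1421, 0.0701]
orientation: [-2.125, -2.309, 0.003]
ft_force: [0.5, 0.3, -1.0]
grip_width: 0.0306
grip_force: 42.8
```

>>> play_rows(motion=[{"tx": 0,"ty": 0,"tz": 1,"yaw": 0,"hand": 20},{"tx": 0,"ty": 0,"tz": 1,"yaw": 0,"hand": 20},{"tx": 0,"ty": 0,"tz": 0,"yaw": 0,"hand": 20},{"tx": 0,"ty": 0,"tz": 0,"yaw": 0,"hand": 20}])

```text
time_s: 11.73
ee_pos: [0.6395, -0.1428, 0.0701]
orientation: [2.127, 2.311, 0.001]
ft_force: [-0.5, 0.3, -1.7]
grip_width: 0.0307
grip_force: 42.8
```

>>> play_rows(motion=[{"tx": 0,"ty": 0,"tz": 1,"yaw": 0,"hand": 20},{"tx": 0,"ty": 0,"tz": 1,"yaw": 0,"hand": 20},{"tx": 0,"ty": 0,"tz": 0,"yaw": 0,"hand": 20},{"tx": 0,"ty": 0,"tz": 0,"yaw": 0,"hand": 20}])

```text
time_s: 12.07
ee_pos: [0.6397, -0.1431, 0.0692]
orientation: [2.126, 2.31, 0.001]
ft_force: [-2.1, 1.1, 8.0]
grip_width: 0.0304
grip_force: 43.6
```

>>> play_rows(motion=[{"tx": 0,"ty": 0,"tz": 0,"yaw": 0,"hand": 50},{"tx": 0,"ty": 0,"tz": 0,"yaw": 0,"hand": 80},{"tx": 0,"ty": 0,"tz": 0,"yaw": 0,"hand": 100},{"tx": 0,"ty": 0,"tz": 0,"yaw": 0,"hand": 100},{"tx": 0,"ty": 0,"tz": -5,"yaw": 0,"hand": 100}])

```text
time_s: 12.48
ee_pos: [0.6384, -0.1424, 0.0712]
orientation: [-2.126, -2.31, 0.001]
ft_force: [1.0, 0.6, -0.6]
grip_width: 0.0853
grip_force: 0.0
```

>>> play_rows(motion=[{"tx": 0,"ty": 0,"tz": -25,"yaw": 0,"hand": 100},{"tx": 0,"ty": 0,"tz": -40,"yaw": 0,"hand": 100},{"tx": 0,"ty": 0,"tz": -40,"yaw": 0,"hand": 100},{"tx": 0,"ty": 0,"tz": -13,"yaw": 0,"hand": 100},{"tx": 0,"ty": 0,"tz": 0,"yaw": 0,"hand": 100}])

```text
time_s: 12.9
ee_pos: [0.6419, -0.1437, 0.1964]
orientation: [2.121, 2.305, 0.006]
ft_force: [1.0, -0.3, 1.0]
grip_width: 0.0855
grip_force: 0.0
```

```bash
python3 plan.py .4595 -.146 .195 -5.1 6
```

```text
pose [ 0.6419 -0.1437  0.1964] ang 4.76 tilt [ 0.009 -0.004 -1.   ] w 0.0855 F [ 1.  -0.3  1. ] 0.0 t 12.9 j [-0.39  0.48  1.33  0.    1.33 -0.47]
{'tx': 2.0, 'ty': -30.0, 'tz': -0.0, 'yaw': np.float64(1.6)}
{'tx': 1.0, 'ty': -30.0, 'tz': -0.0, 'yaw': np.float64(1.7)}
{'tx': 0.0, 'ty': -31.0, 'tz': -0.0, 'yaw': np.float64(1.6)}
{'tx': -0.0, 'ty': -30.0, 'tz': -0.0, 'yaw': np.float64(1.7)}
{'tx': -1.0, 'ty': -31.0, 'tz': -0.0, 'yaw': np.float64(1.6)}
{'tx': -2.0, 'ty': -30.0, 'tz': -0.0, 'yaw': np.float64(1.7)}
```

>>> play_rows(motion=[{"tx": 2,"ty": -30,"tz": 0,"yaw": 1.6,"hand": 100},{"tx": 1,"ty": -30,"tz": 0,"yaw": 1.7,"hand": 100},{"tx": 0,"ty": -30,"tz": 0,"yaw": 1.6,"hand": 100},{"tx": 0,"ty": -30,"tz": 0,"yaw": 1.7,"hand": 100},{"tx": -2,"ty": -30,"tz": 0,"yaw": 1.6,"hand": 100}])

```text
time_s: 13.32
ee_pos: [0.4869, -0.1449, 0.189]
orientation: [-2.287, -2.151, 0.001]
ft_force: [-0.2, -1.4, 0.7]
grip_width: 0.0851
grip_force: 0.0
```

>>> play_rows(motion=[{"tx": -2,"ty": -29,"tz": 0,"yaw": 1.7,"hand": 100},{"tx": 0,"ty": 0,"tz": 0,"yaw": 0,"hand": 100},{"tx": 0,"ty": 0,"tz": 0,"yaw": 0,"hand": 100},{"tx": 0,"ty": 0,"tz": 0,"yaw": 0,"hand": 100}])

```text
time_s: 13.65
ee_pos: [0.4604, -0.146, 0.1902]
orientation: [2.319, 2.119, 0.001]
ft_force: [0.1, -0.1, -0.4]
grip_width: 0.0852
grip_force: 0.0
```

```bash
python3 look.py w5; python3 plan.py .4595 -.146 .085 -5.1 4
```

```text
[[248.0, 109.0], [253.0, 205.0], [250.0, 284.0], [479.0, 260.0], [489.0, 180.0]]
pose [ 0.461  -0.146   0.1901] ang -5.12 tilt [ 0. -0. -1.] w 0.0852 F [0.  0.9 0.4] 0.0 t 13.75 j [-0.54  0.18  1.77  0.    1.19 -0.45]
{'tx': -0.0, 'ty': -0.0, 'tz': 26.0, 'yaw': np.float64(-0.0)}
{'tx': -0.0, 'ty': -1.0, 'tz': 26.0, 'yaw': np.float64(-0.0)}
{'tx': -0.0, 'ty': -0.0, 'tz': 27.0, 'yaw': np.float64(-0.0)}
{'tx': -0.0, 'ty': -1.0, 'tz': 26.0, 'yaw': np.float64(-0.0)}
```

View pics/w5.png

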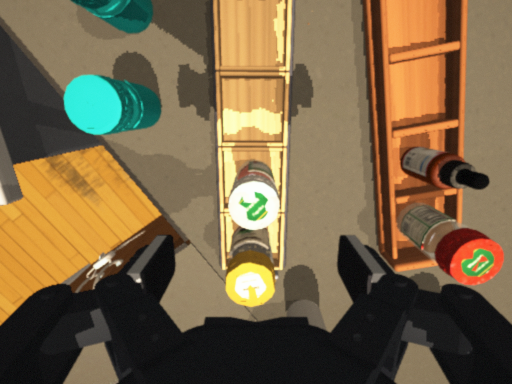

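The white lid is at (254,205), as predicted, and gold is at (250,284). Red and the dropper stand in the two right compartments. Descending 105 mm.

>>> play_rows(motion=[{"tx": 0,"ty": -1,"tz": 33,"yaw": 0,"hand": 100},{"tx": 0,"ty": 0,"tz": 33,"yaw": 0,"hand": 100},{"tx": 0,"ty": 0,"tz": 25,"yaw": 0,"hand": 100},{"tx": 0,"ty": 0,"tz": 14,"yaw": 0,"hand": 100},{"tx": 0,"ty": 0,"tz": 0,"yaw": 0,"hand": 60}])

```text
time_s: 14.17
ee_pos: [0.4577, -0.1445, 0.0818]
orientation: [-2.313, -2.116, 0.003]
ft_force: [-0.8, -0.1, -0.1]
grip_width: 0.0753
grip_force: 0.0
```

>>> play_rows(motion=[{"tx": 0,"ty": 0,"tz": 0,"yaw": 0,"hand": 40},{"tx": 0,"ty": 0,"tz": 0,"yaw": 0,"hand": 30},{"tx": 0,"ty": 0,"tz": 0,"yaw": 0,"hand": 25},{"tx": 0,"ty": 0,"tz": 0,"yaw": 0,"hand": 25},{"tx": 0,"ty": 0,"tz": 0,"yaw": 0,"hand": 25}])

```text
time_s: 14.58
ee_pos: [0.4601, -0.1463, 0.0866]
orientation: [2.317, 2.117, 0.002]
ft_force: [0.6, 0.5, 3.4]
grip_width: 0.0408
grip_force: 40.4
```

>>> play_rows(motion=[{"tx": 0,"ty": 0,"tz": -10,"yaw": 0,"hand": 25},{"tx": 0,"ty": 0,"tz": -25,"yaw": 0,"hand": 25},{"tx": 0,"ty": 0,"tz": -40,"yaw": 0,"hand": 25},{"tx": 0,"ty": 0,"tz": -40,"yaw": 0,"hand": 25},{"tx": 0,"ty": 0,"tz": 0,"yaw": 0,"hand": 25}])

```text
time_s: 15.0
ee_pos: [0.4627, -0.1478, 0.2087]
orientation: [2.309, 2.111, 0.006]
ft_force: [1.7, 0.0, -1.3]
grip_width: 0.0403
grip_force: 40.9
```

```bash
python3 plan.py .6324 -.0707 .20 4.8 7
```

```text
pose [ 0.4627 -0.1478  0.2087] ang -5.13 tilt [ 0.012 -0.007 -1.   ] w 0.0403 F [ 1.7  0.  -1.3] 40.89558530598879 t 15.0 j [-0.54  0.16  1.75  0.    1.22 -0.45]
{'tx': 13.0, 'ty': 23.0, 'tz': 1.0, 'yaw': np.float64(-1.4)}
{'tx': 13.0, 'ty': 23.0, 'tz': 2.0, 'yaw': np.float64(-1.4)}
{'tx': 12.0, 'ty': 24.0, 'tz': 1.0, 'yaw': np.float64(-1.4)}
{'tx': 11.0, 'ty': 24.0, 'tz': 2.0, 'yaw': np.float64(-1.4)}
{'tx': 11.0, 'ty': 24.0, 'tz': 1.0, 'yaw': np.float64(-1.4)}
{'tx': 10.0, 'ty': 25.0, 'tz': 2.0, 'yaw': np.float64(-1.5)}
{'tx': 10.0, 'ty': 25.0, 'tz': 1.0, 'yaw': np.float64(-1.4)}
```

>>> play_rows(motion=[{"tx": 13,"ty": 24,"tz": 0,"yaw": -1.4,"hand": 25},{"tx": 13,"ty": 24,"tz": 0,"yaw": -1.4,"hand": 25},{"tx": 12,"ty": 24,"tz": 0,"yaw": -1.4,"hand": 25},{"tx": 11,"ty": 24,"tz": 0,"yaw": -1.4,"hand": 25},{"tx": 11,"ty": 24,"tz": 0,"yaw": -1.4,"hand": 25}])

```text
time_s: 15.42
ee_pos: [0.5823, -0.0902, 0.201]
orientation: [2.184, 2.258, 0.0]
ft_force: [-0.3, -0.8, -1.5]
grip_width: 0.0406
grip_force: 40.9
```

>>> play_rows(motion=[{"tx": 10,"ty": 25,"tz": 0,"yaw": -1.5,"hand": 25},{"tx": 10,"ty": 25,"tz": 0,"yaw": -1.4,"hand": 25},{"tx": 0,"ty": 0,"tz": 0,"yaw": 0,"hand": 25},{"tx": 0,"ty": 0,"tz": 0,"yaw": 0,"hand": 25},{"tx": 0,"ty": 0,"tz": 0,"yaw": 0,"hand": 25}])

```text
time_s: 15.83
ee_pos: [0.6297, -0.0685, 0.2002]
orientation: [-2.127, -2.311, 0.001]
ft_force: [-0.8, -0.3, -0.7]
grip_width: 0.0404
grip_force: 41.1
```

```bash
python3 look.py w6; python3 plan.py .6324 -.0707 .089 4.8 4
```

```text
[[47.0, 191.0], [53.0, 269.0], [56.0, 333.0], [258.0, 341.0], [259.0, 280.0]]
pose [ 0.6295 -0.0689  0.2006] ang 4.7 tilt [-0.001 -0.    -1.   ] w 0.0404 F [ 0.1  0.7 -1.2] 41.08732025139034 t 15.9333 j [-0.28  0.44  1.38 -0.    1.32 -0.37]
{'tx': -0.0, 'ty': 1.0, 'tz': 28.0, 'yaw': np.float64(-0.0)}
{'tx': -1.0, 'ty': 1.0, 'tz': 28.0, 'yaw': np.float64(-0.0)}
{'tx': -0.0, 'ty': 0.0, 'tz': 28.0, 'yaw': np.float64(-0.0)}
{'tx': -1.0, 'ty': 1.0, 'tz': 28.0, 'yaw': np.float64(-0.1)}
```

View pics/w6.png

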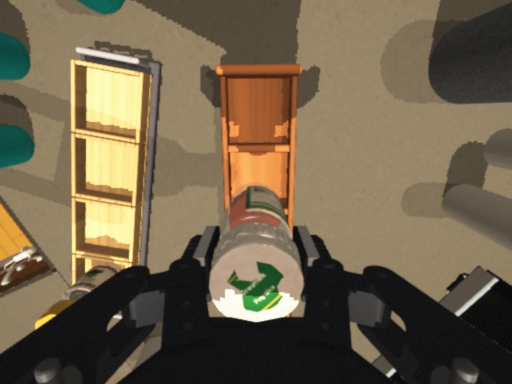

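The white jar is held over the third compartment, and the rack is straight under the jaws (walls at columns 225 and 293). Correcting by 3 mm and lowering.

>>> play_rows(motion=[{"tx": -2,"ty": 3,"tz": 35,"yaw": 0,"hand": 25},{"tx": 0,"ty": 0,"tz": 35,"yaw": 0,"hand": 25},{"tx": 0,"ty": 0,"tz": 27,"yaw": 0,"hand": 25},{"tx": 0,"ty": 0,"tz": 14,"yaw": 0,"hand": 25},{"tx": 0,"ty": 0,"tz": 1,"yaw": 0,"hand": 25}])

```text
time_s: 16.35
ee_pos: [0.6308, -0.0706, 0.0859]
orientation: [-2.126, -2.307, 0.004]
ft_force: [0.0, -0.0, -0.8]
grip_width: 0.0398
grip_force: 40.4
```

>>> play_rows(motion=[{"tx": 0,"ty": 0,"tz": 1,"yaw": 0,"hand": 25},{"tx": 0,"ty": 0,"tz": 1,"yaw": 0,"hand": 25},{"tx": 0,"ty": 0,"tz": 1,"yaw": 0,"hand": 25},{"tx": 0,"ty": 0,"tz": 0,"yaw": 0,"hand": 25},{"tx": 0,"ty": 0,"tz": 0,"yaw": 0,"hand": 25}])

```text
time_s: 16.77
ee_pos: [0.6339, -0.0704, 0.0859]
orientation: [2.127, 2.311, 0.001]
ft_force: [-0.5, -0.8, -1.7]
grip_width: 0.0407
grip_force: 40.4
```

>>> play_rows(motion=[{"tx": 0,"ty": 0,"tz": 1,"yaw": 0,"hand": 25},{"tx": 0,"ty": 0,"tz": 1,"yaw": 0,"hand": 25},{"tx": 0,"ty": 0,"tz": 0,"yaw": 0,"hand": 25},{"tx": 0,"ty": 0,"tz": 0,"yaw": 0,"hand": 25}])

```text
time_s: 17.1
ee_pos: [0.6341, -0.0704, 0.0848]
orientation: [2.126, 2.311, 0.001]
ft_force: [-1.9, 0.3, 6.4]
grip_width: 0.0403
grip_force: 41.0
```

Contact. Releasing, then going for jar_c.

>>> play_rows(motion=[{"tx": 0,"ty": 0,"tz": 0,"yaw": 0,"hand": 55},{"tx": 0,"ty": 0,"tz": 0,"yaw": 0,"hand": 80},{"tx": 0,"ty": 0,"tz": 0,"yaw": 0,"hand": 100},{"tx": 0,"ty": 0,"tz": 0,"yaw": 0,"hand": 100},{"tx": 0,"ty": 0,"tz": -5,"yaw": 0,"hand": 100}])

```text
time_s: 17.52
ee_pos: [0.6329, -0.07, 0.0873]
orientation: [-2.126, -2.31, 0.002]
ft_force: [-0.2, -0.0, -0.1]
grip_width: 0.0852
grip_force: 0.0
```

>>> play_rows(motion=[{"tx": 0,"ty": 0,"tz": -25,"yaw": 0,"hand": 100},{"tx": 0,"ty": 0,"tz": -40,"yaw": 0,"hand": 100},{"tx": 0,"ty": 0,"tz": -40,"yaw": 0,"hand": 100},{"tx": 0,"ty": 0,"tz": 0,"yaw": 0,"hand": 100},{"tx": 0,"ty": 0,"tz": 0,"yaw": 0,"hand": 100}])

```text
time_s: 17.93
ee_pos: [0.6355, -0.0707, 0.1972]
orientation: [2.123, 2.307, 0.005]
ft_force: [0.4, 1.2, -0.1]
grip_width: 0.0853
grip_force: 0.0
```

```bash
python3 plan.py .450 -.2195 .195 -5.1 8
```

```text
pose [ 0.6355 -0.0707  0.1972] ang 4.76 tilt [ 0.007 -0.002 -1.   ] w 0.0853 F [ 0.4  1.2 -0.1] 0.0 t 17.9333 j [-0.29  0.44  1.38  0.    1.31 -0.37]
{'tx': -17.0, 'ty': -25.0, 'tz': 0.0, 'yaw': np.float64(1.2)}
{'tx': -17.0, 'ty': -24.0, 'tz': 0.0, 'yaw': np.float64(1.2)}
{'tx': -18.0, 'ty': -24.0, 'tz': 0.0, 'yaw': np.float64(1.2)}
{'tx': -18.0, 'ty': -24.0, 'tz': 0.0, 'yaw': np.float64(1.3)}
{'tx': -19.0, 'ty': -23.0, 'tz': 0.0, 'yaw': np.float64(1.2)}
{'tx': -19.0, 'ty': -23.0, 'tz': 0.0, 'yaw': np.float64(1.3)}
{'tx': -19.0, 'ty': -22.0, 'tz': 1.0, 'yaw': np.float64(1.2)}
{'tx': -20.0, 'ty': -22.0, 'tz': 0.0, 'yaw': np.float64(1.3)}
```

>>> play_rows(motion=[{"tx": -17,"ty": -24,"tz": 0,"yaw": 1.2,"hand": 100},{"tx": -17,"ty": -24,"tz": 0,"yaw": 1.2,"hand": 100},{"tx": -18,"ty": -24,"tz": 0,"yaw": 1.2,"hand": 100},{"tx": -18,"ty": -24,"tz": 0,"yaw": 1.3,"hand": 100},{"tx": -19,"ty": -23,"tz": 0,"yaw": 1.2,"hand": 100}])

```text
time_s: 18.35
ee_pos: [0.5162, -0.164, 0.1917]
orientation: [-2.246, -2.192, 0.001]
ft_force: [0.1, -0.2, 0.8]
grip_width: 0.0854
grip_force: 0.0
```

>>> play_rows(motion=[{"tx": -19,"ty": -23,"tz": 0,"yaw": 1.3,"hand": 100},{"tx": -19,"ty": -22,"tz": 0,"yaw": 1.2,"hand": 100},{"tx": -20,"ty": -22,"tz": 0,"yaw": 1.3,"hand": 100},{"tx": 0,"ty": 0,"tz": 0,"yaw": 0,"hand": 100},{"tx": 0,"ty": 0,"tz": 0,"yaw": 0,"hand": 100}])

```text
time_s: 18.77
ee_pos: [0.4473, -0.2193, 0.1923]
orientation: [-2.32, -2.115, 0.0]
ft_force: [0.6, 0.1, -0.5]
grip_width: 0.0853
grip_force: 0.0
```

```bash
python3 look.py w7; python3 plan.py .450 -.2195 .083 -5.1 4
```

```text
[[256.0, -10.0], [261.0, 105.0], [257.0, 203.0], [506.0, 174.0], [520.0, 75.0]]
pose [ 0.4488 -0.2185  0.1927] ang -5.16 tilt [-0.001  0.001 -1.   ] w 0.0855 F [ 0.4 -0.1  0.4] 0.0 t 18.8667 j [-0.68  0.21  1.73  0.    1.21 -0.59]
{'tx': -0.0, 'ty': 0.0, 'tz': 27.0, 'yaw': np.float64(-0.0)}
{'tx': -0.0, 'ty': 0.0, 'tz': 28.0, 'yaw': np.float64(-0.0)}
{'tx': -0.0, 'ty': 1.0, 'tz': 27.0, 'yaw': np.float64(-0.0)}
{'tx': -1.0, 'ty': 0.0, 'tz': 28.0, 'yaw': np.float64(-0.1)}
```

View pics/w7.png

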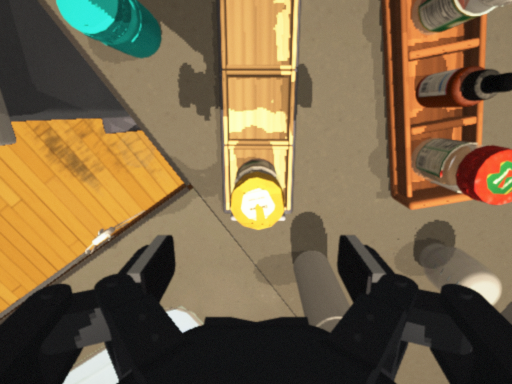

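The gold lid is at (258,203), on prediction. A grey bottle stands nearby on the right at (315,280), so I'll check its clearance before descending.

Run:
```python
from h import *
import sys
t=cams.grab_frame("top");s=cams.grab_frame("scene")
def P(f):return f["mtx"]@np.c_[cv2.Rodrigues(np.array(f["rvec"],float))[0],np.array(f["tvec"],float).ravel()]
X=cv2.triangulatePoints(P(t),P(s),np.array([[396.],[192.]]),np.array([[343.],[265.]]));print((X[:3]/X[3]).ravel())
print("base",atz(s,(334,314),0),atz(t,(360,194),0))
```

```text
[ 0.50719122 -0.35047188  0.15801618]
base [ 0.50801101 -0.35699715  0.        ] [ 0.51542369 -0.31862522  0.        ]
```

The bottle's axis is at y≈-0.35, about 6 cm clear of the gripper's edge. Descending.

>>> play_rows(motion=[{"tx": -1,"ty": 1,"tz": 34,"yaw": 0,"hand": 100},{"tx": 0,"ty": 0,"tz": 34,"yaw": 0,"hand": 100},{"tx": 0,"ty": 0,"tz": 26,"yaw": 0,"hand": 100},{"tx": 0,"ty": 0,"tz": 15,"yaw": 0,"hand": 100},{"tx": 0,"ty": 0,"tz": 0,"yaw": 0,"hand": 60}])

```text
time_s: 19.38
ee_pos: [0.4481, -0.2175, 0.0807]
orientation: [-2.312, -2.116, 0.002]
ft_force: [-0.6, 0.7, 0.4]
grip_width: 0.0753
grip_force: 0.0
```

>>> play_rows(motion=[{"tx": 0,"ty": 0,"tz": 0,"yaw": 0,"hand": 40},{"tx": 0,"ty": 0,"tz": 0,"yaw": 0,"hand": 30},{"tx": 0,"ty": 0,"tz": 0,"yaw": 0,"hand": 30},{"tx": 0,"ty": 0,"tz": 0,"yaw": 0,"hand": 30},{"tx": 0,"ty": 0,"tz": 0,"yaw": 0,"hand": 30}])

```text
time_s: 19.8
ee_pos: [0.4507, -0.2206, 0.0857]
orientation: [2.317, 2.117, 0.001]
ft_force: [0.2, 0.6, 3.0]
grip_width: 0.0428
grip_force: 40.6
```

>>> play_rows(motion=[{"tx": 0,"ty": 0,"tz": -10,"yaw": 0,"hand": 30},{"tx": 0,"ty": 0,"tz": -25,"yaw": 0,"hand": 30},{"tx": 0,"ty": 0,"tz": -40,"yaw": 0,"hand": 30},{"tx": 0,"ty": 0,"tz": -40,"yaw": 0,"hand": 30},{"tx": 0,"ty": 0,"tz": -5,"yaw": 0,"hand": 30}])

```text
time_s: 20.22
ee_pos: [0.4524, -0.2223, 0.2122]
orientation: [2.31, 2.111, 0.003]
ft_force: [0.7, -1.6, -0.1]
grip_width: 0.0432
grip_force: 40.9
```

```bash
python3 plan.py .6265 .001 .20 4.8 10
```

```text
pose [ 0.4524 -0.2223  0.2122] ang -5.14 tilt [ 0.01  -0.008 -1.   ] w 0.0432 F [ 0.7 -1.6 -0.1] 40.856258030980825 t 20.2167 j [-0.68  0.19  1.7  -0.    1.24 -0.59]
{'tx': 24.0, 'ty': 15.0, 'tz': 1.0, 'yaw': np.float64(-1.0)}
{'tx': 24.0, 'ty': 16.0, 'tz': 1.0, 'yaw': np.float64(-1.0)}
{'tx': 23.0, 'ty': 16.0, 'tz': 1.0, 'yaw': np.float64(-1.0)}
{'tx': 23.0, 'ty': 17.0, 'tz': 1.0, 'yaw': np.float64(-1.0)}
{'tx': 23.0, 'ty': 17.0, 'tz': 1.0, 'yaw': np.float64(-1.0)}
{'tx': 22.0, 'ty': 17.0, 'tz': 1.0, 'yaw': np.float64(-1.0)}
{'tx': 22.0, 'ty': 18.0, 'tz': 2.0, 'yaw': np.float64(-1.0)}
{'tx': 22.0, 'ty': 18.0, 'tz': 1.0, 'yaw': np.float64(-1.0)}
{'tx': 21.0, 'ty': 18.0, 'tz': 2.0, 'yaw': np.float64(-1.0)}
{'tx': 21.0, 'ty': 19.0, 'tz': 1.0, 'yaw': np.float64(-0.9)}
```

>>> play_rows(motion=[{"tx": 24,"ty": 16,"tz": 0,"yaw": -1,"hand": 30},{"tx": 24,"ty": 16,"tz": 0,"yaw": -1,"hand": 30},{"tx": 23,"ty": 16,"tz": 0,"yaw": -1,"hand": 30},{"tx": 23,"ty": 17,"tz": 0,"yaw": -1,"hand": 30},{"tx": 23,"ty": 17,"tz": 0,"yaw": -1,"hand": 30}])

```text
time_s: 20.63
ee_pos: [0.5384, -0.1067, 0.2049]
orientation: [2.224, 2.219, 0.0]
ft_force: [0.5, 0.3, -0.7]
grip_width: 0.0432
grip_force: 40.8
```

>>> play_rows(motion=[{"tx": 22,"ty": 17,"tz": 0,"yaw": -1,"hand": 30},{"tx": 22,"ty": 18,"tz": 0,"yaw": -1,"hand": 30},{"tx": 22,"ty": 18,"tz": 0,"yaw": -1,"hand": 30},{"tx": 21,"ty": 18,"tz": 0,"yaw": -1,"hand": 30},{"tx": 21,"ty": 19,"tz": 0,"yaw": -1,"hand": 30}])

```text
time_s: 21.05
ee_pos: [0.6248, 0.0044, 0.2047]
orientation: [-2.124, -2.314, 0.0]
ft_force: [0.9, -1.2, -0.1]
grip_width: 0.0433
grip_force: 40.8
```

>>> play_rows(motion=[{"tx": 0,"ty": 0,"tz": 0,"yaw": 0,"hand": 30},{"tx": 0,"ty": 0,"tz": 0,"yaw": 0,"hand": 30},{"tx": 0,"ty": 0,"tz": 0,"yaw": 0,"hand": 30},{"tx": 0,"ty": 0,"tz": 0,"yaw": 0,"hand": 30}])

```text
time_s: 21.38
ee_pos: [0.6238, 0.0023, 0.2044]
orientation: [-2.126, -2.312, 0.001]
ft_force: [0.8, -0.6, -0.4]
grip_width: 0.0435
grip_force: 40.9
```

```bash
python3 plan.py .6265 .001 .089 4.8 4
```

```text
pose [0.6238 0.0023 0.2044] ang 4.79 tilt [-0.001 -0.    -1.   ] w 0.0435 F [ 0.8 -0.6 -0.4] 40.86741213686764 t 21.3833 j [-0.17  0.42  1.4  -0.    1.32 -0.26]
{'tx': -0.0, 'ty': 1.0, 'tz': 29.0, 'yaw': np.float64(-0.0)}
{'tx': -1.0, 'ty': 1.0, 'tz': 29.0, 'yaw': np.float64(-0.0)}
{'tx': -0.0, 'ty': 0.0, 'tz': 29.0, 'yaw': np.float64(-0.0)}
{'tx': -1.0, 'ty': 1.0, 'tz': 28.0, 'yaw': np.float64(-0.0)}
```

>>> play_rows(motion=[{"tx": -1,"ty": 3,"tz": 36,"yaw": 0,"hand": 30},{"tx": 0,"ty": 0,"tz": 36,"yaw": 0,"hand": 30},{"tx": 0,"ty": 0,"tz": 28,"yaw": 0,"hand": 30},{"tx": 0,"ty": 0,"tz": 16,"yaw": 0,"hand": 30},{"tx": 0,"ty": 0,"tz": 1,"yaw": 0,"hand": 30}])

```text
time_s: 21.8
ee_pos: [0.6248, 0.0013, 0.0847]
orientation: [-2.125, -2.308, 0.005]
ft_force: [-0.9, -0.3, -0.9]
grip_width: 0.0431
grip_force: 41.1
```

>>> play_rows(motion=[{"tx": 0,"ty": 0,"tz": 1,"yaw": 0,"hand": 30},{"tx": 0,"ty": 0,"tz": 1,"yaw": 0,"hand": 30},{"tx": 0,"ty": 0,"tz": 1,"yaw": 0,"hand": 30},{"tx": 0,"ty": 0,"tz": 0,"yaw": 0,"hand": 30},{"tx": 0,"ty": 0,"tz": 0,"yaw": 0,"hand": 30}])

```text
time_s: 22.22
ee_pos: [0.6277, 0.0023, 0.0849]
orientation: [2.125, 2.313, 0.001]
ft_force: [0.5, -0.3, -0.6]
grip_width: 0.0433
grip_force: 41.1
```

>>> play_rows(motion=[{"tx": 0,"ty": 0,"tz": 1,"yaw": 0,"hand": 30},{"tx": 0,"ty": 0,"tz": 1,"yaw": 0,"hand": 30},{"tx": 0,"ty": 0,"tz": 0,"yaw": 0,"hand": 30},{"tx": 0,"ty": 0,"tz": 0,"yaw": 0,"hand": 30}])

```text
time_s: 22.55
ee_pos: [0.6279, 0.0024, 0.0836]
orientation: [2.124, 2.313, 0.001]
ft_force: [-2.9, 0.4, 5.6]
grip_width: 0.0429
grip_force: 41.5
```

Contact. Releasing, rising, and backing off for a clear view.

>>> play_rows(motion=[{"tx": 0,"ty": 0,"tz": 0,"yaw": 0,"hand": 60},{"tx": 0,"ty": 0,"tz": 0,"yaw": 0,"hand": 80},{"tx": 0,"ty": 0,"tz": 0,"yaw": 0,"hand": 100},{"tx": 0,"ty": 0,"tz": 0,"yaw": 0,"hand": 100},{"tx": 0,"ty": 0,"tz": -5,"yaw": 0,"hand": 100}])

```text
time_s: 22.97
ee_pos: [0.6267, 0.0026, 0.0863]
orientation: [-2.124, -2.312, 0.002]
ft_force: [0.4, -0.4, 0.6]
grip_width: 0.0852
grip_force: 0.0
```

>>> play_rows(motion=[{"tx": 0,"ty": 0,"tz": -25,"yaw": 0,"hand": 100},{"tx": 0,"ty": 0,"tz": -40,"yaw": 0,"hand": 100},{"tx": 0,"ty": 0,"tz": -40,"yaw": 0,"hand": 100},{"tx": 0,"ty": 0,"tz": -25,"yaw": 0,"hand": 100},{"tx": 20,"ty": -25,"tz": 0,"yaw": 0,"hand": 100}])

```text
time_s: 23.38
ee_pos: [0.6079, 0.017, 0.2249]
orientation: [2.119, 2.3, 0.013]
ft_force: [1.0, -0.2, 0.7]
grip_width: 0.0854
grip_force: 0.0
```

>>> play_rows(motion=[{"tx": 30,"ty": -25,"tz": 0,"yaw": 0,"hand": 100},{"tx": 30,"ty": -25,"tz": 0,"yaw": 0,"hand": 100},{"tx": 30,"ty": -25,"tz": 0,"yaw": 0,"hand": 100},{"tx": 30,"ty": -25,"tz": 0,"yaw": 0,"hand": 100},{"tx": 30,"ty": -25,"tz": 0,"yaw": 0,"hand": 100}])

```text
time_s: 23.8
ee_pos: [0.4622, 0.1601, 0.2177]
orientation: [2.126, 2.313, 0.001]
ft_force: [0.1, 1.1, 0.6]
grip_width: 0.0857
grip_force: 0.0
```

>>> play_rows(motion=[{"tx": 30,"ty": -20,"tz": 0,"yaw": 0,"hand": 100},{"tx": 30,"ty": -20,"tz": 0,"yaw": 0,"hand": 100},{"tx": 20,"ty": 0,"tz": 0,"yaw": 0,"hand": 100},{"tx": 0,"ty": 0,"tz": 0,"yaw": 0,"hand": 100},{"tx": 0,"ty": 0,"tz": 0,"yaw": 0,"hand": 100}])

```text
time_s: 24.22
ee_pos: [0.4168, 0.2363, 0.2178]
orientation: [2.122, 2.316, 0.001]
ft_force: [0.1, -0.3, 0.1]
grip_width: 0.0854
grip_force: 0.0
```

Run:
```python
from fit import *
F={c:cams.grab_frame(c) for c in("top","scene")}
for c in F: 
    r=(slice(90,250),slice(180,430)) if c=="top" else (slice(110,290),slice(200,410))
    cv2.imwrite(f"pics/e_{c}.png",cv2.resize(F[c]["frame"][r][:,:,::-1],None,fx=3,fy=3))
th=.083
for k,q in dict(a=-.108,d=-.036,b=.036,c=.108).items():
    x0=np.array([.6355-q*.083,-.1066+q*.9966])
    m=lambda p:[h+[0,0,-.001] for h in cyl(JARS[k],*p)]
    for c in F:
        uv=cv2.projectPoints(np.array([[*x0,.065]]),np.array(F[c]["rvec"],float),np.array(F[c]["tvec"],float),F[c]["mtx"],None)[0].ravel()
        L=sorted(models.silhouettes(f"jar_{k}_mid",c),key=lambda s:np.hypot(*(np.array(s["pixel"])-uv)))
        if not L or np.hypot(*(np.array(L[0]["pixel"])-uv))>15: print(k,c,"miss");continue
        x,cost=fit([F[c]],[L[0]["pixels"]],m,list(x0),[.008,.008]);d=x-[.6355,-.1066]
        print(k,c,x.round(4),round(cost,3),"rack x,y mm",round(1000*(d[0]*np.cos(th)+d[1]*np.sin(th)),1),round(1000*(-d[0]*np.sin(th)+d[1]*np.cos(th)),1),"want y",q*1000)
```

```text
a top [ 0.6448 -0.2179] 0.063 rack x,y mm 0.1 -111.7 want y -108.0
a scene [ 0.6442 -0.2161] 0.082 rack x,y mm -0.4 -109.8 want y -108.0
d top [ 0.638  -0.1439] 0.108 rack x,y mm -0.5 -37.3 want y -36.0
d scene [ 0.6402 -0.1419] 0.148 rack x,y mm 1.7 -35.6 want y -36.0
b top [ 0.6344 -0.0718] 0.059 rack x,y mm 1.8 34.8 want y 36.0
b scene [ 0.6344 -0.0701] 0.063 rack x,y mm 1.9 36.5 want y 36.0
c top [0.6271 0.002 ] 0.068 rack x,y mm 0.7 108.9 want y 108.0
c scene [0.6285 0.0048] 0.107 rack x,y mm 2.2 111.6 want y 108.0
```

View pics/e_scene.png

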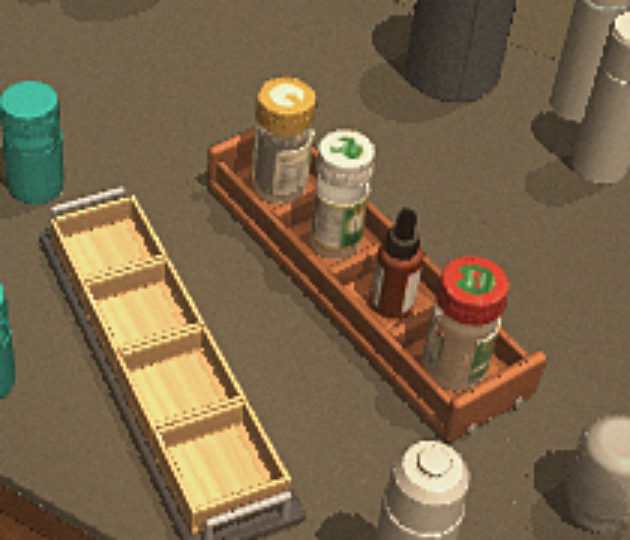

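View pics/e_top.png

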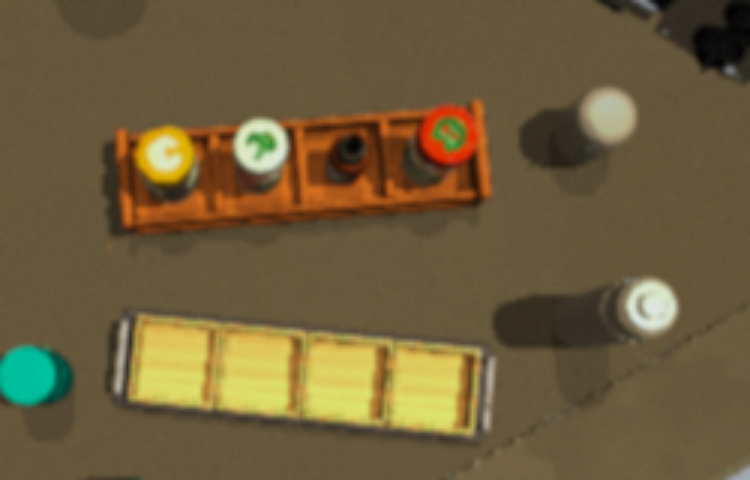

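Both views show all four containers upright in the rack, in the order gold, white, dropper, red from the left. All are within 4 mm of their compartment centres, the carrier is empty, the objects on the right are unmoved, and the arm is clear. Handing in.

```bash
python3 -c "
from cell import robot
print(robot.close_job())"
```

```text
the job is handed in; nothing more can be done
None
```

The job is handed in: all four containers stand upright in the rack in reverse order (gold, white, dropper, red from the left), each measured within about 4 mm of its compartment's centre, and the gripper is open and clear; `close_job()` gave no verdict.

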